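Reset the tripped microtome and hold its enabling paddle half-way

ROBOT

A 7-joint arm with a two-finger parallel gripper is mounted at the origin on the work surface. World frame = base frame: x ahead of the robot, y to its left, z up, the work surface at z = 0. Lengths are in mm, angles in rad, forces in N, time in s.
With the tool pointing down it reaches from about 400 to 900 mm from the base axis. Payload 5.6 kg.
Tool frame: the origin (TCP) lies midway between the tips of the shut fingers; the grasp point (between the pads) lies 19 mm behind it; z points along the fingers, y is the line along which they close (so a half turn about z gives the same grasp; the last joint's range is limited). The gripper opens to 92 mm and grips with 3 to 60 N. Pads are 20 mm wide; open, the fingers measure 128 mm over their backs; the gripper's body (75 mm by 189 mm) begins 69 mm behind the grasp point.
Start: joints at [-1.269, 0.468, -0.012, 1.603, 0.006, 1.071, -0.056], TCP at [219.748, 611.736, 176.992] pointing down, gripper open.
Joint ranges: [-2.53, 2.53], [-0.31, 2.02], [-1.57, 1.55], [0.28, 2.44], [-1.29, 4.43], [0.15, 1.84], [-2.92, 2.92]. Speed limits (rad/s): [2.57, 2.57, 3.14, 3.14, 3.14, 3.14, 3.14].

INTERFACE

Orientations are given as a rotation vector (axis times angle).
In Python, from cell import robot, grip, kin, viewer gives the robot as it stands. Calls block until the motion is done:
- robot.movep(position, orientation): joint-space move of the TCP to a pose.
- robot.servo_line(position, feed=150, rotation=None): straight line of the TCP; rotation=None keeps the orientation; feed is the mean speed in mm/s.
- robot.goto_joints(angles): joint-space move.
- grip(opening, newtons=None): opening from 0.0 (shut) to 1.0 (fully open); newtons is the grip in N (None keeps the last); returns when the fingers have stopped.
- robot.hold(seconds).
- kin.ik(position, orientation): joint angles nearest the present ones, or None.
- robot.observe(): the state.
- viewer.read_camera(name): name is "scene" or "top"; returns the picture (384x512x3 uint8, red, green, blue); there is no depth.
- viewer.camera_info(name): a dict with "camera_matrix" (3x3 intrinsics, pixels), "R" (3x3) and "t" (3): a world point X has camera coordinates R X + t. Camera axes: x right, y down, z forward; pixel columns grow to the right and rows downward; lengths in mm; the calibration is good to about 2 mm. A picture is of the moment at which its call begins. camera_info takes no time and is no camera call.
A pose or a line that the arm cannot do raises robot.IKError and nothing moves.
- robot.job_done(): hands the job in; it is judged then, once.
Trained networks look in the newest picture that a camera, given by its name, has taken for a name from the list of things; names that differ only in an ending like _2 or _b are one class to them, and where a whole thing is asked for, a point or a joint stands for the part that bears it (a point fixed in the world has none). Each returns a list of dicts, best first, with "confidence" (0 to 1); they miss things now and then, are a little off and sometimes report something else, mostly with a low value. They report only what shows in the picture. A call takes as long as a camera call. They do not tell look-alikes from the thing itself.
- viewer.silhouettes(name, camera): "mask" (384x512 bool, what is visible of it).
- viewer.pinpoint(name, camera): "at" ([x, y, z] in mm, in the coordinates of the camera as it stood for that picture, good to about 4 mm: a listed point, or the origin of a listed thing).
The state is a dict: "t": time; "joints": joint angles; "joint_velocities": joint speeds; "joint_torque": joint torques, N m; "tcp_pos": TCP position; "tcp_rot": TCP orientation; "contact_force": force on the tool from outside, world axes, zero at the start; "wrist_torque": the same for the moment, N m; "grip_width": opening from 0.0 (shut) to 1.0 (fully open); "grip_force": force on a finger pad.
Only numpy, scipy, OpenCV 4.12 (cv2) and the standard library are available. Lean on these libraries where they do the work, as an engineer would, in place of code of your own. Each camera call takes 0.05 s, during which the arm holds its last target. There are 200 camera calls.

TASK

The microtome has tripped: take the metal stylus out of its stand, push the reset button at the bottom of the small hole in the control panel fully home with the stylus tip, and put the stylus back down in its stand. Then press the sprung enabling paddle down half-way with the fingertips, so that it is level and its side pointer stands between the two pegs, without ever pushing it through to the bottom, and finish while still holding it there: the program ends with the paddle held and not let go. Leave everything else on the bench where it is.

Things in the scene. Friction and masses are not known exactly. Their poses are not given: they have to be found in the camera images.
- stylus: aluminium stylus, 110 mm long, about 60 g, at the start upright in the stand, tip down. Origin at the end of the tip, z up along it. Tip 5 mm thick up to 18 mm, shank 10 mm thick from 22 to 50 mm, collar 22 mm wide from 50 to 55 mm, round handle 18 mm thick from 56 to 110 mm (grip it at about 85 mm).
- stand: fixed grey block, 66 x 66 x 60 mm, with one upright hole 13 mm wide and 54 mm deep in the centre of its top. Origin at the centre of its underside, z up. The stylus hangs in the hole by its collar, which rests on the block's top: its tip is then 10 mm above the bench.
- panel: fixed white control panel, 110 x 90 x 45 mm, flat top with a dark display along its far (+x) edge, two raised grey keys 18 mm wide (not used) and one round hole 14 mm wide. Origin at the centre of its underside; yaw varies.
- reset_mouth (a point): centre of the mouth of the hole in the panel, level with its top, 45 mm above the bench
- reset_face (a point): centre of the top face of the reset button (12 mm wide) in the hole; it moves with the button and lies 10 mm below the mouth when the button is up
- reset_button (a joint): travel of the reset button in m: 0 up, 0.005 fully home; a spring pushes it back, 3 N at the start and 6 N when home. It does not latch.
- enable_unit: fixed white enabling unit, base 150 x 104 x 35 mm, carrying the paddle. Origin at the centre of its underside, its x axis points from the paddle's free end to its hinge (two grey cheeks); yaw varies. The hinge axis runs along its y, 55 mm to +x and 70 mm up. A post beside the paddle's free end (y = +47 mm, top 100 mm up) carries two pegs, 7.5 mm above and below the level of the hinge.
- paddle_pad (a point): centre of the top of the rubber pad (42 x 46 mm) at the paddle's free end, the place to press; 92 mm from the hinge axis, 7 mm above the paddle's middle plane; it moves with the paddle: about 100 mm above the bench when up, 77 mm when the paddle is level, 54 mm at the bottom.
- paddle (a joint): angle of the paddle in rad: 0 up (free end tilted up by 0.25 rad), 0.25 level and half-way (pointer midway between the pegs), 0.5 on the bottom stop. Pressed downwards against a spring: about 3 N at the pad to start, 6.5 N at half-way, 10 N at the bottom.
- cassettes: bystander: stack of four small white and yellow tissue cassettes, 40 x 28 x 28 mm. Origin at its underside; loose, not to be moved
- jar: bystander: closed jar, 60 mm wide, 85 mm tall. Origin at its underside; loose, not to be moved
- slide_box: bystander: blue slide box, 50 x 90 x 35 mm. Origin at its underside; loose, not to be moved
- reagent: bystander: closed bottle, 60 mm wide, 130 mm tall. Origin at its underside; loose, not to be moved
- blade_box: bystander: flat grey blade dispenser, 70 x 35 x 18 mm. Origin at its underside; loose, not to be moved
- beaker: bystander: open glass beaker, 64 mm wide, 80 mm tall. Origin at its underside; loose, not to be moved
- brush: bystander: small brush, 160 mm long, lying flat. Origin at its underside; loose, not to be moved
Mind the look-alikes: they are no part of the job. Leave any green look-alike of the enable_unit alone.

How it is judged (in metres and radians):
On the way, in this order (a step that is already met when the one before it is completed fails the run):
1. the reset button is pressed home with the stylus tip (value of joint reset_button above 0.004 m and distance between stylus and reset_face below 0.006 m and contact force between stylus and panel above 1 N), for 0.1 s.
2. the stylus is back in its stand, seated on its collar and let go (horizontal distance between stylus and stand below 0.004 m and z of stylus in the frame of stand below 0.014 m and angle between stylus's own z axis and vertical below 0.08 rad and contact force between stylus and the arm below 0.1 N), for 0.2 s.
3. the paddle is held half-way by the fingers (value of joint paddle between 0.18 and 0.32 rad and contact force between the fingers and enable_unit above 2 N), for 0.5 s.
At the end, for the whole second after the job is handed in: the fingers press on the paddle (more than 2 N) and keep it still at 0.18 to 0.32 rad; the stylus is upright in its stand, resting on its collar (within 4 mm, tip less than 14 mm above the bench) and not touched; the reset button is back up (all of step 2 and all of step 3 and velocity of joint paddle between -0.05 and 0.05 rad/s and value of joint reset_button below 0.0015 m); the arm keeps its last pose, push and grip.
It fails at once if the paddle is pushed through towards the bottom stop (more than 0.42 rad) (value of joint paddle above 0.42 rad).
It fails at once if a bystander is moved by more than 25 mm (distance of any of cassettes, jar, slide_box, reagent, blade_box, beaker, brush from where it was at the start of the episode above 0.025 m).
It also fails if it takes over 64 s, if anything falls off the work surface, if the arm or the gripper's body presses on something with over 40 N, if the wrist force passes 120 N, or if a joint passes its speed limit or range.

## Working session

There is one attempt and no reset: what is moved stays moved. The work goes in short steps, each a Python script; the robot and the scene stay as the last script left them, time stands still between calls to the robot, and variables do not carry over. Pictures are saved under pics/ and viewed, at most 10 in all, crops included, and the job is handed in when it is done.

```bash
mkdir -p pics; ls; cat > h.py <<'E'
from cell import robot, grip, kin, viewer
import numpy as np, cv2
from scipy.spatial.transform import Rotation as Rn
def cam(n):
    i=viewer.camera_info(n); return np.array(i["camera_matrix"]),np.array(i["R"]),np.array(i["t"])
def world(p,n):
    K,R,t=cam(n); return R.T@(np.array(p)-t)
def pix(X,n):
    K,R,t=cam(n); q=K@(R@np.array(X,float)+t); return q[:2]/q[2]
def ray(u,v,z,n):
    K,R,t=cam(n); d=R.T@np.linalg.inv(K)@np.array([u,v,1.]); o=-R.T@t
    return o+d*(z-o[2])/d[2]
def save(im,f,s=1):
    cv2.imwrite('pics/'+f,cv2.resize(im[:,:,::-1],None,fx=s,fy=s,interpolation=cv2.INTER_CUBIC))
E
python3 - <<'E'
from h import *
np.set_printoptions(precision=1,suppress=True)
ims=[]
for n in("top","scene"):
    im=viewer.read_camera(n); save(im,n+'0.png',1.5)
    for k in("stylus","stand","panel","reset_mouth","reset_face","enable_unit","paddle_pad"):
        for r in viewer.pinpoint(k,n): 
            w=world(r["at"],n); print(n,k,round(r["confidence"],2),w,pix(w,n))
print(robot.observe()["t"], robot.observe()["tcp_rot"])
E
```

```text
pics
top stylus 0.39 [ 481.4 -273.3    8.6] [329.9 187.1]
top stand 0.69 [592.5 447.7  -4.7] [137.2 153.2]
top panel 0.75 [623.6 -25.4   0.6] [263.7 148.1]
top reset_mouth 0.74 [611.5  -0.1  45.2] [257.  148.6]
top reset_mouth 0.61 [454.8 492.3   2.9] [122.4 189.1]
top enable_unit 0.88 [284.4 368.7  -0.4] [153.6 236.4]
top enable_unit 0.75 [485.8 317.2  -3.5] [170.6 182.2]
top enable_unit 0.67 [ 331.6 -125.9   -1.4] [289.3 226.9]
top paddle_pad 0.76 [ 292.7 -137.2  100.6] [294.7 236.8]
top paddle_pad 0.68 [253.7 366.4  99.8] [148.3 244.5]
top paddle_pad 0.67 [452.3 492.5   1.8] [122.4 189.8]
scene stylus 0.54 [ 482.7 -275.4    7.4] [218.7 183.1]
scene stand 0.82 [ 485.4 -274.     0.2] [218.3 185.1]
scene panel 0.66 [626.7 -28.   -0.3] [217.9 229.6]
scene enable_unit 0.77 [283.8 367.4  -3.8] [394.4 257.6]
scene enable_unit 0.6 [ 322.4 -122.8   -2.2] [277.6 189.7]
scene enable_unit 0.57 [487.9 319.   -0.3] [328.8 275.3]
scene paddle_pad 0.89 [ 292.6 -135.5  101.6] [282.7 160.8]
scene paddle_pad 0.8 [255.1 369.5 100.6] [409. 224.]
scene paddle_pad 0.63 [456.7 313.9  97. ] [339.9 240.7]
0.8 [-0.5 -3.1 -0. ]
```

View pics/top0.png

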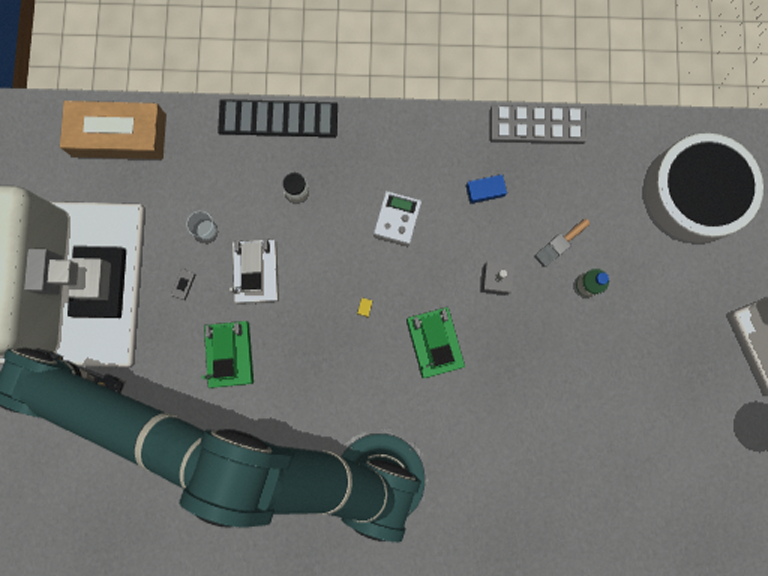

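View pics/scene0.png

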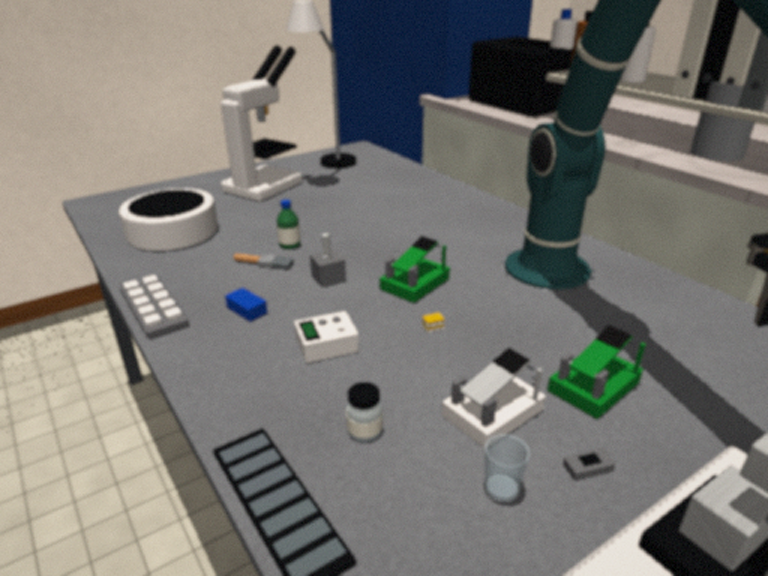

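The candidates in the 1.5x top view are these:
- **Enable units:** white at (255,270), green look-alikes at (228,353) and (435,340). I choose the white one.
- **Stylus and stand:** (497,275), the only one.
- **Panel:** (397,217). Three round features sit at (391,222), (406,219) and (403,230), and a crop should show which is the hole.

```bash
python3 - <<'E'
from h import *
np.set_printoptions(precision=1,suppress=True)
T=viewer.read_camera("top");S=viewer.read_camera("scene")
def crop(im,u,v,w,h,s): return cv2.resize(im[v-h//2:v+h//2,u-w//2:u+w//2],None,fx=s,fy=s,interpolation=cv2.INTER_CUBIC)
a=np.hstack([crop(T,264,146,44,44,8),crop(S,218,222,66,66,16/3)])
b=np.hstack([crop(T,170,181,44,44,8)[:240],crop(T,331,184,44,44,8)[:240]])
save(np.vstack([a[:,:704],b[:,:704]]),'crop1.png')
for n in("top","scene"):
  for i in range(4):
    viewer.read_camera(n)
    for k in("stylus","stand","panel","reset_mouth","reset_face","enable_unit","paddle_pad"):
        for r in viewer.pinpoint(k,n):
            w=world(r["at"],n)
            if "enable" in k or "pad" in k:
                if abs(w[1]-317)>25: continue
            print(n,k,round(r["confidence"],2),w,pix(w,n))
E
```

```text
top stand 0.72 [ 483.1 -270.4    1.2] [328.8 186.9]
top stand 0.48 [ 586.4 -440.6    3.1] [374.4 160.6]
top panel 0.83 [625.3 -28.8  -1. ] [264.6 147.8]
top reset_face 0.27 [ 587.4 -441.1    0.9] [374.4 160.5]
top enable_unit 0.58 [487.8 318.4  -1.4] [170.2 181.6]
top paddle_pad 0.61 [457.6 316.7  94.8] [166.  186.3]
top stylus 0.52 [ 485.7 -271.     7.3] [329.2 186. ]
top stand 0.92 [ 484.  -272.5    4.9] [329.5 186.6]
top stand 0.35 [ 483.2 -274.9    8.1] [330.3 186.7]
top panel 0.91 [626.6 -26.    0.9] [263.8 147.3]
top reset_mouth 0.69 [609.7   2.2  46. ] [256.4 149. ]
top enable_unit 0.77 [487.3 316.7  -2.6] [170.7 181.8]
top paddle_pad 0.89 [452.8 313.5  96.1] [166.8 187.6]
top stylus 0.7 [626.7 -25.3  -1. ] [263.6 147.4]
top stylus 0.52 [ 483.9 -273.6    7.4] [329.9 186.5]
top stylus 0.41 [ 480.2 -500.    -1.1] [390.3 189.4]
top stand 0.76 [ 485.7 -271.2    2.8] [329.1 186.1]
top panel 0.73 [625.3 -25.8  -1. ] [263.8 147.7]
top panel 0.59 [ 485.7 -270.8   -1.1] [328.8 186.3]
top panel 0.48 [488.9 318.2   0.1] [170.2 181.2]
top panel 0.16 [ 479.9 -499.1   -2.3] [390.  189.5]
to
[... 1539 characters left out ...]
8.3  -3. ] [217.5 230.4]
scene reset_mouth 0.77 [605.4  -3.   42.3] [227.3 219.7]
scene enable_unit 0.59 [489.  316.4   0.6] [327.9 274.7]
scene paddle_pad 0.69 [457.6 312.   95.1] [339.1 241.1]
scene stylus 0.53 [ 483.4 -279.4    7.1] [218.  182.8]
scene stand 0.97 [ 484.4 -271.6   -4. ] [219.  186.3]
scene panel 0.73 [626.2 -27.4  -4.6] [218.2 230.7]
scene reset_mouth 0.67 [604.6  -3.   43.1] [227.5 219.4]
scene reset_mouth 0.59 [ 479.4 -498.3    1.6] [192.9 163. ]
scene reset_mouth 0.24 [ 489.  -274.8   -0.3] [217.4 185.4]
scene reset_face 0.49 [408.8  46.2   1. ] [287.8 217.7]
scene enable_unit 0.82 [487.2 320.    0.2] [329.3 275.3]
scene paddle_pad 0.75 [456.7 312.9  95.5] [339.6 241. ]
```

View pics/crop1.png

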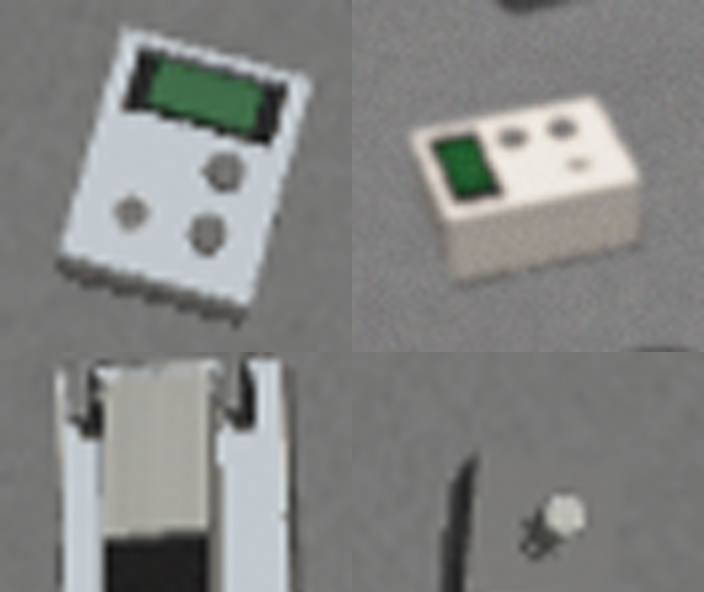

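The hole is the small circle at 1.5x top (387,225), raw about (258,150), and raw scene about (227,219). The two larger circles are the keys. The paddle crop shows the white unit, and the stylus handle top is at about (335,182). Next I refine the hole and handle positions with both views and hover above the stylus.

```bash
cat >> h.py <<'E'
def blob(im,u,v,r,dark=True,thr=0.5):
    g=im.astype(float).mean(2); u0,v0=int(round(u)),int(round(v)); p=g[v0-r:v0+r+1,u0-r:u0+r+1]
    w=(np.percentile(p,80)-p) if dark else (p-np.percentile(p,20)); w=np.clip(w/w.max()-0.2,0,None)
    yy,xx=np.mgrid[-r:r+1,-r:r+1]; return u0+(w*xx).sum()/w.sum(), v0+(w*yy).sum()/w.sum()
def tri(obs):
    A=[];b=[]
    for n,(u,v) in obs:
        K,R,t=cam(n); P=K@np.c_[R,t]
        for c,x in((0,u),(1,v)): r=x*P[2]-P[c]; A.append(r[:3]); b.append(-r[3])
    return np.linalg.lstsq(np.array(A)*1.,np.array(b),rcond=None)[0]
E
python3 - <<'E'
from h import *
np.set_printoptions(precision=1,suppress=True)
T=viewer.read_camera("top");S=viewer.read_camera("scene")
a=blob(T,258,150,4);b=blob(S,227,219,3)
print("hole",a,b,ray(*a,45,"top"),ray(*b,45,"scene"),tri([("top",a),("scene",b)]))
c=blob(T,335,182,3,False); m=(217.,158.)
print("handle",c,ray(*c,120,"top"),"pred top px of (484.5,-274,120):",pix([484.5,-274,120],"top"),pix([484.5,-274,120],"scene"))
g=S.astype(float).mean(2); print(g[150:175,208:228].astype(int))
for rv in([0,np.pi,0],[np.pi,0,0],[np.pi*.7071,np.pi*.7071,0],[np.pi*.7071,-np.pi*.7071,0]):
    for p in([484,-274,76],[608,-1,130],[456,314,77]):
        q=kin.ik(p,rv); print(rv,p,None if q is None else np.array(q))
E
```

```text
hole (np.float64(257.9028460997892), np.float64(150.1396697118763)) (np.float64(226.95749202975557), np.float64(219.403825717322)) [606.   -3.4  45. ] [607.2  -1.7  45. ] [606.2  -3.4  43.7]
handle (np.float64(335.2857385215688), np.float64(181.76077669303967)) [ 485.7 -274.1  120. ] pred top px of (484.5,-274,120): [335.3 182.1] [216.7 155.9]
[[127 122 124 124 125 123 123 127 124 123 127 127 127 126 125 123 125 127
  125 125]
 [125 126 125 126 127 126 125 128 125 125 127 128 125 124 125 127 124 127
  128 128]
 [124 125 124 125 123 129 125 124 127 125 126 129 125 122 123 121 126 125
  123 129]
 [123 127 123 126 122 122 127 121 129 129 127 128 123 129 125 126 126 127
  125 126]
 [126 127 124 128 127 126 128 133 134 135 132 131 128 121 124 127 127 127
  126 126]
 [124 123 128 130 125 124 133 152 162 160 148 133 127 128 126 126 124 129
  124 126]
 [126 125 128 127 123 132 145 168 178 172 155 139 123 123 125 125 126 126
  126 125]
 [125 124 125 128 126 127 137 153 163 159 141 123 116 122 120 128 122 128
  126 123]
 [119 124 129 130 120 126 122 126 135 129 119 113 115 122 125 126 125 126

[... 1722 characters left out ...]
130] [-0.6  0.5  0.8  1.8 -0.4  1.  -1.2]
[3.141592653589793, 0, 0] [456, 314, 77] [-1.1  0.5  0.6  2.  -0.4  0.8 -1.9]
[2.2214201653533427, 2.2214201653533427, 0] [484, -274, 76] [-0.2  0.6  0.9  2.  -0.6  0.9  1. ]
[2.2214201653533427, 2.2214201653533427, 0] [608, -1, 130] [-0.5  0.5  0.6  1.8 -0.3  1.   0.2]
[2.2214201653533427, 2.2214201653533427, 0] [456, 314, 77] [-0.9  0.4  0.3  1.9 -0.2  0.8 -0.5]
[2.2214201653533427, -2.2214201653533427, 0] [484, -274, 76] [-0.4  0.9  1.3  2.  -1.   1.2 -1.8]
[2.2214201653533427, -2.2214201653533427, 0] [608, -1, 130] [-0.9  0.9  1.3  1.8 -0.9  1.2 -2.4]
[2.2214201653533427, -2.2214201653533427, 0] [456, 314, 77] [-0.4  0.5 -0.3  1.9  0.2  0.8  2.3]
```

```bash
python3 - <<'E'
from h import *
np.set_printoptions(precision=2,suppress=True)
D=[np.pi*.5**.5,np.pi*.5**.5,0]
o=robot.observe(); robot.servo_line([o["tcp_pos"][0],o["tcp_pos"][1],260],feed=250)
robot.movep([485,-274,220],D)
robot.servo_line([485,-274,76],feed=120)
print(robot.observe()["contact_force"])
grip(0.0,8); robot.hold(0.2)
o=robot.observe(); print(o["t"],o["tcp_pos"],o["grip_width"]*92,o["grip_force"],o["contact_force"],o["wrist_torque"])
save(viewer.read_camera("scene")[110:230,150:290],'grasp.png',5)
E
```

```text
[-0.18  0.07  0.45]
10.5917 [ 484.98 -273.97   75.99] 16.8008804090983 8.00070807337761 [ 0.06 -0.62  0.57] [-0.06  0.08 -0.04]
```

View pics/grasp.png

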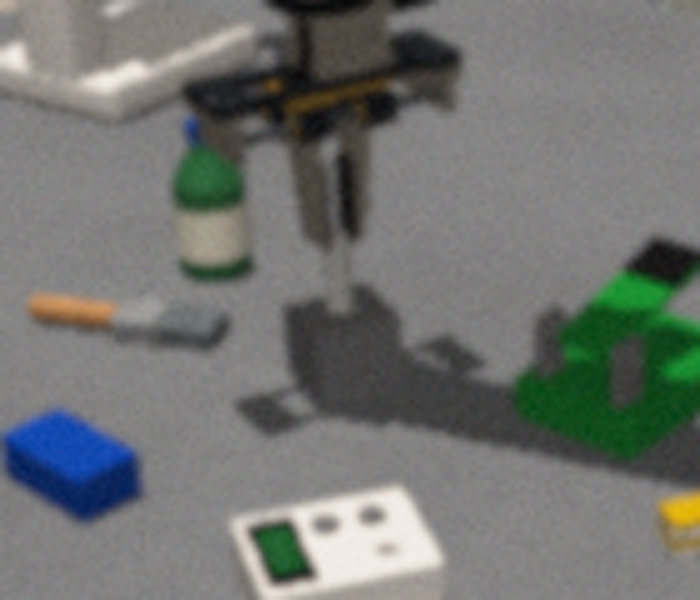

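The stylus is gripped with no side load: the fingers are round the handle at crop (340,260), and the stylus is still upright in the stand. I grip firmly, lift, and hover with the tip just above the hole.

```bash
python3 - <<'E'
from h import *
np.set_printoptions(precision=2,suppress=True)
D=[np.pi*.5**.5,np.pi*.5**.5,0]
grip(0.0,40); robot.hold(0.2)
robot.servo_line([485,-274,160],feed=120)
robot.servo_line([606.3,-2.8,160],feed=200)
robot.servo_line([606.3,-2.8,118],feed=80)
robot.hold(0.3); o=robot.observe(); print(o["t"],o["tcp_pos"],o["grip_width"]*92,o["contact_force"],o["wrist_torque"])
T=viewer.read_camera("top");S=viewer.read_camera("scene")
K=[]
for n,im in(("top",T),("scene",S)):
    for X in([606.3,-2.8,52],[606.3,-2.8,45]): print(n,pix(X,n))
    for k in("stylus","reset_mouth"):
        for r in viewer.pinpoint(k,n): print(n,k,r["confidence"],world(r["at"],n))
crop=lambda im,u,v,w,h,s: cv2.resize(im[v-h//2:v+h//2,u-w//2:u+w//2],None,fx=s,fy=s,interpolation=cv2.INTER_CUBIC)
save(np.hstack([crop(S,222,210,50,60,8),crop(T,258,150,50,60,8)]),'hole.png')
E
```

```text
14.5167 [606.54  -2.75 118.38] 15.591085499426235 [ 0.18 -0.47 -0.06] [-0.01  0.03 -0.04]
top [257.78 149.66]
top [257.74 150.05]
top stylus 0.57 [ 713.03 -248.68    3.08]
top reset_mouth 0.75 [611.07  -0.92  45.81]
scene [226.92 217.21]
scene [227.03 219.13]
scene stylus 0.69 [602.37  -3.75  52.94]
scene reset_mouth 0.79 [604.68  -2.66  43.66]
```

View pics/hole.png

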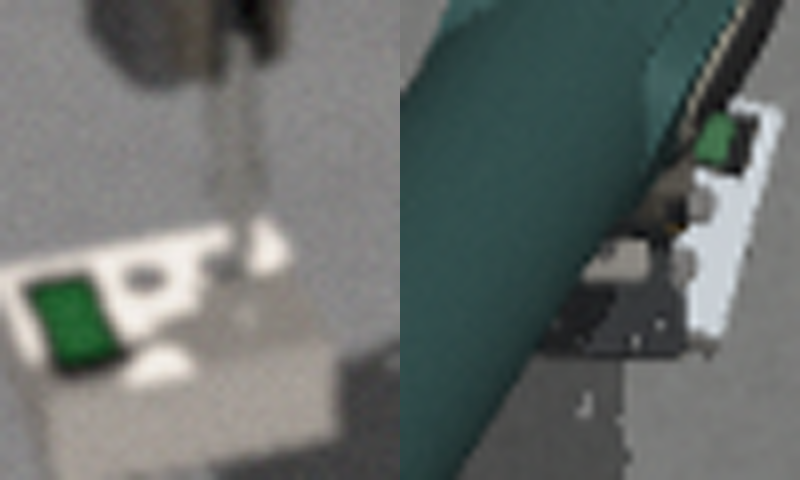

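The scene crop shows the tip at about (240,280) directly above the hole spot at (243,315). They line up within half a raw pixel. The top view is hidden by the arm. I descend in guarded steps: panel contact at TCP about 111 would mean a miss, button contact should come at about 101, and home at about 96.

```bash
python3 - <<'E'
from h import *
np.set_printoptions(precision=2,suppress=True)
x,y=606.3,-2.8; base=robot.observe()["contact_force"]
for z in list(range(114,102,-3))+list(np.arange(102,92,-1.)):
    robot.servo_line([x,y,z],feed=20); o=robot.observe(); f=o["contact_force"]-base
    print(z,round(o["t"],1),o["tcp_pos"],f)
    if z>103 and f[2]>2.5: print("rim?"); break
    if f[2]>9 or abs(f[:2]).max()>6: break
robot.hold(0.3); o=robot.observe(); print(o["tcp_pos"],o["contact_force"]-base,o["grip_width"]*92)
E
```

```text
114 15.2 [606.13  -2.79 113.76] [-0.33 -0.6   0.72]
111 15.5 [606.2   -2.8  110.82] [-1.12 -0.24  0.62]
108 15.8 [606.19  -2.84 107.85] [-0.16 -0.61  1.16]
105 16.1 [606.19  -2.79 104.83] [-1.55  0.31  0.32]
102.0 16.4 [606.17  -2.75 101.82] [-0.86  0.78  0.87]
101.0 16.6 [606.35  -2.8  101.02] [0.16 0.1  1.04]
100.0 16.9 [606.54  -2.9  100.34] [0.06 0.19 4.23]
99.0 17.1 [606.59  -2.86  99.21] [-0.09 -0.18  4.22]
98.0 17.4 [606.49  -2.84  98.11] [0.49 0.69 4.85]
97.0 17.6 [606.43  -2.81  97.07] [ 0.69 -1.22  5.74]
96.0 17.9 [606.44  -2.83  96.12] [0.02 0.3  6.34]
95.0 18.1 [606.7   -2.95  95.54] [-0.64  0.24  7.83]
94.0 18.4 [607.38  -3.16  95.29] [-0.89 -0.   11.66]
[607.39  -3.12  95.29] [-0.83 -1.33 12.43] 15.266999488433397
```

The button went home: contact began at TCP z of about 100.5 and it bottomed at about 95.4 with 12 N. I return to the stand.

```bash
python3 - <<'E'
from h import *
np.set_printoptions(precision=2,suppress=True)
robot.servo_line([606.3,-2.8,160],feed=80)
robot.servo_line([485,-274,160],feed=200)
robot.servo_line([485,-274,132],feed=80); robot.hold(0.2)
base=robot.observe()["contact_force"]; print(base)
for z in list(range(126,80,-4))+[79,78,77,76.3]:
    robot.servo_line([485,-274,z],feed=40); o=robot.observe(); f=o["contact_force"]-base
    print(z,round(o["t"],1),o["tcp_pos"],f)
    if f[2]>6 or abs(f[:2]).max()>8: print("stop"); break
E
```

```text
[ 0.28  0.15 -1.13]
126 22.3 [ 484.8  -273.86  125.73] [-0.56 -0.52  0.82]
122 22.5 [ 484.84 -273.89  121.74] [0.04 0.45 0.63]
118 22.8 [ 484.83 -273.91  117.74] [-0.48 -0.15  1.82]
114 23.0 [ 484.79 -273.86  113.72] [-1.2   0.23  1.44]
110 23.3 [ 484.84 -273.88  109.75] [-1.07 -1.68  0.7 ]
106 23.5 [ 484.82 -273.92  105.72] [-0.72 -0.14  1.02]
102 23.8 [ 484.8  -273.92  101.73] [-0.26 -0.16  0.04]
98 24.0 [ 484.83 -273.91   97.75] [0.23 0.26 0.74]
94 24.3 [ 484.8  -273.89   93.73] [-1.35  0.11 -0.06]
90 24.5 [ 484.82 -273.87   89.73] [0.22 0.41 0.47]
86 24.8 [ 484.82 -273.87   85.73] [-1.03  0.42  0.82]
82 25.0 [ 484.79 -273.87   81.72] [ 0.26 -0.37  0.8 ]
79 25.3 [ 484.84 -273.94   78.8 ] [0.33 0.09 0.67]
78 25.5 [ 484.99 -273.98   77.99] [-0.12  0.57  0.67]
77 25.8 [ 484.98 -273.97   76.96] [-0.18 -0.4   0.88]
76.3 26.0 [ 484.98 -274.01   76.26] [-0.69 -0.26  0.43]
```

```bash
python3 - <<'E'
from h import *
np.set_printoptions(precision=1,suppress=True)
robot.servo_line([485,-274,75.9],feed=30)
grip(0.6,10); robot.hold(0.2)
robot.servo_line([485,-274,200],feed=150)
robot.movep([455,200,220],[0,np.pi,0])
grip(0.0,20)
print(robot.observe()["t"])
S=viewer.read_camera("scene")
for k in("stylus","stand","enable_unit","paddle_pad"):
    for r in viewer.pinpoint(k,"scene"): print(k,round(r["confidence"],2),world(r["at"],"scene"))
T=viewer.read_camera("top")
for k in("enable_unit","paddle_pad","stylus"):
    for r in viewer.pinpoint(k,"top"): print("top",k,round(r["confidence"],2),world(r["at"],"top"))
crop=lambda im,u,v,w,h,s: cv2.resize(im[v-h//2:v+h//2,u-w//2:u+w//2],None,fx=s,fy=s,interpolation=cv2.INTER_CUBIC)
save(np.hstack([crop(S,218,172,50,60,8),crop(S,335,255,50,60,8)]),'back.png')
E
```

```text
30.7917
stylus 0.42 [ 488.1 -275.4    7.8]
stand 0.82 [ 486.6 -276.8   -3.5]
enable_unit 0.9 [285.5 366.7  -3.7]
enable_unit 0.7 [ 324.8 -127.5   -3. ]
paddle_pad 0.97 [455.4 314.8  97. ]
paddle_pad 0.66 [ 295.9 -137.4  103.1]
paddle_pad 0.61 [258.2 368.3  96.3]
top enable_unit 0.98 [ 328.7 -126.1   -0.1]
top enable_unit 0.77 [491.3 317.5  -0.1]
top enable_unit 0.72 [283.9 368.1  -0.8]
top paddle_pad 0.84 [ 292.2 -137.1   99.9]
top paddle_pad 0.7 [252.1 367.5 100.4]
top paddle_pad 0.62 [453.8 313.3  97. ]
top stylus 0.55 [ 484.5 -274.4    6.8]
```

View pics/back.png

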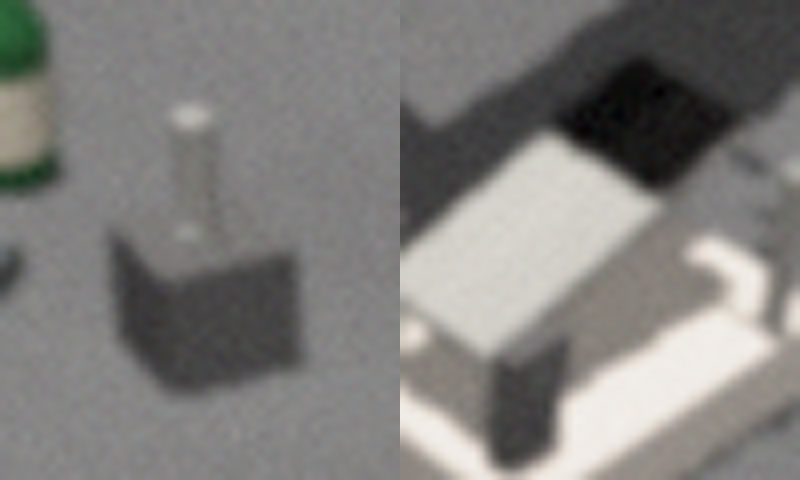

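The stylus is back upright on its collar (crop (190,170)), and the white unit's pad is at crop (645,120), still up. I press the pad with shut fingers in guarded steps to z = 77.

```bash
python3 - <<'E'
from h import *
np.set_printoptions(precision=2,suppress=True)
R=[0,np.pi,0]
robot.movep([453,314,150],R); robot.hold(0.3)
base=robot.observe()["contact_force"]; print(base,robot.observe()["t"])
for z in [115,110,107,104,101,98,95,92,89,86,83,80,78,77]:
    robot.servo_line([453,314,z],feed=25 if z<115 else 80); o=robot.observe(); f=o["contact_force"]-base
    print(z,round(o["t"],1),o["tcp_pos"],f)
    if f[2]>9 or abs(f[:2]).max()>8: print("stop"); break
robot.hold(0.5); o=robot.observe(); print(o["t"],o["tcp_pos"],o["contact_force"]-base,o["grip_width"])
S=viewer.read_camera("scene")
crop=lambda im,u,v,w,h,s: cv2.resize(im[v-h//2:v+h//2,u-w//2:u+w//2],None,fx=s,fy=s,interpolation=cv2.INTER_CUBIC)
save(crop(S,340,258,80,60,10),'press.png')
E
```

```text
[ 0.41  1.13 -0.43] 32.1417
115 32.7 [453.04 313.7  114.63] [-0.26 -1.45  1.11]
110 33.1 [452.96 314.03 110.01] [ 1.12 -1.32  0.21]
107 33.4 [452.87 313.96 106.88] [-1.02 -1.35  0.76]
104 33.6 [452.91 313.89 103.81] [-0.13 -2.69  0.77]
101 33.9 [452.89 313.89 100.81] [-0.04 -0.77  0.87]
98 34.1 [452.88 313.89  97.81] [-0.36 -1.61  0.56]
95 34.4 [452.88 313.89  94.79] [ 0.77 -1.4   1.26]
92 34.7 [452.89 313.89  91.83] [-0.35 -0.66  0.67]
89 35.0 [452.88 313.91  88.8 ] [ 0.12 -1.55 -0.03]
86 35.2 [452.92 313.92  85.83] [-0.32 -1.66  0.59]
83 35.5 [452.88 313.9   82.82] [-0.68 -1.59  0.93]
80 35.8 [452.89 313.91  79.81] [ 0.37 -1.08  0.45]
78 36.0 [452.93 313.91  77.86] [ 0.11 -1.21 -0.4 ]
77 36.2 [452.98 313.96  76.95] [-0.21 -1.03  0.91]
36.75 [453.   314.03  77.02] [-1.66 -1.15 -0.07] 0.00845339237948133
```

View pics/press.png

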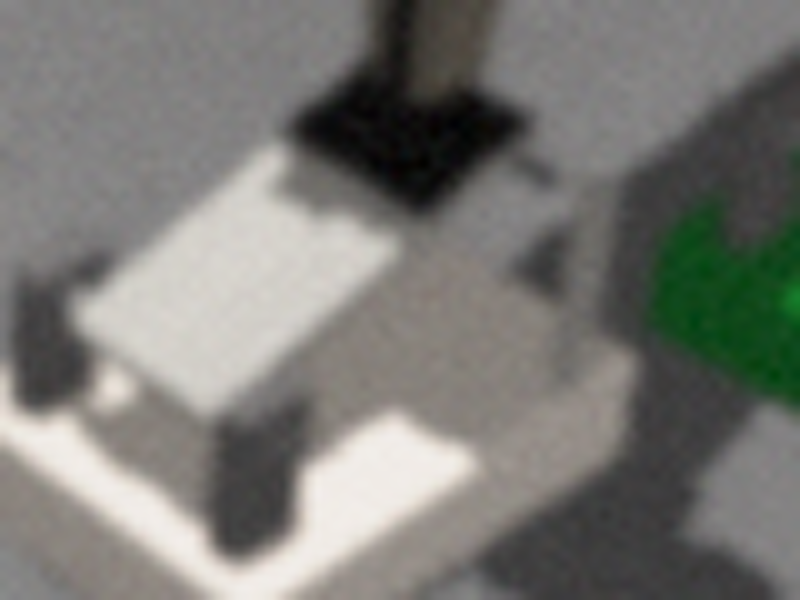

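```bash
python3 - <<'E'
from h import *
np.set_printoptions(precision=1,suppress=True)
o=robot.observe(); print(o["contact_force"],o["joint_torque"],o["wrist_torque"])
for X in([453,314,77],[453,314,100],[455.5,314,97],[452,314,77],[430,314,77],[474,316,77],[442,340,100]): print(X,(pix(X,"scene")-[300,228])*10)
im=viewer.read_camera("scene")
for r in viewer.pinpoint("paddle_pad","scene"): print(round(r["confidence"],2),world(r["at"],"scene"))
m=[r for r in viewer.silhouettes("paddle_pad","scene")]
for r in m:
    ys,xs=np.nonzero(r["mask"]); print(round(r["confidence"],2),xs.min(),xs.max(),ys.min(),ys.max())
T=viewer.read_camera("top")
for r in viewer.pinpoint("paddle_pad","top"): print("top",round(r["confidence"],2),world(r["at"],"top"))
E
```

```text
[ 0.6 -0.1 -0.5] [  0.  -40.9   9.2 -18.3   0.    0.1  -0. ] [ 0.1 -0.   0. ]
[453, 314, 77] [401.7 184.5]
[453, 314, 100] [411.3 113.3]
[455.5, 314, 97] [403.  126.1]
[452, 314, 77] [404.5 183.2]
[430, 314, 77] [465.2 153.2]
[474, 316, 77] [348.  217.8]
[442, 340, 100] [517.4 149.7]
0.98 [455.6 312.2  96. ]
0.92 [252.7 367.7  99.5]
0.77 [ 295.2 -139.3  101. ]
0.89 309 352 236 270
0.82 261 291 158 181
top 0.66 [ 295.4 -139.1  100.7]
top 0.43 [ 482.8 -273.7    6.7]
top 0.42 [453.9 312.5  95.6]
```

The picture shows the fingers ending at crop (425,105) with the pad unmoved and no force. I look wider, and from the top, before doing anything else.

```bash
python3 - <<'E'
from h import *
S=viewer.read_camera("scene");T=viewer.read_camera("top")
crop=lambda im,u,v,w,h,s: cv2.resize(im[v-h//2:v+h//2,u-w//2:u+w//2],None,fx=s,fy=s,interpolation=cv2.INTER_CUBIC)
save(np.hstack([crop(S,340,230,66,96,6),crop(T,168,184,66,96,6)]),'wide.png')
o=robot.observe();print(o["tcp_pos"],o["tcp_rot"],o["joints"])
for n,c in(("scene",(307,182)),("top",(135,136))):
    for X in([453,314,77],[453,314,100],[453,314,165]): print(n,X,(pix(X,n)-c)*6)
E
```

```text
[452.9967367  313.99497586  77.00240122] [-5.65890056e-05 -3.14157371e+00 -1.74702633e-05] [-1.26846113  0.52631897  0.78126421  1.96709897 -0.49205864  0.84625146
  1.35253175]
scene [453, 314, 77] [199.01086203 386.72491384]
scene [453, 314, 100] [204.76935762 343.95273762]
scene [453, 314, 165] [221.82010408 217.30550491]
top [453, 314, 77] [195.0932464  313.49718406]
top [453, 314, 100] [188.72697783 308.48633296]
top [453, 314, 165] [169.80150464 293.59020865]
```

View pics/wide.png

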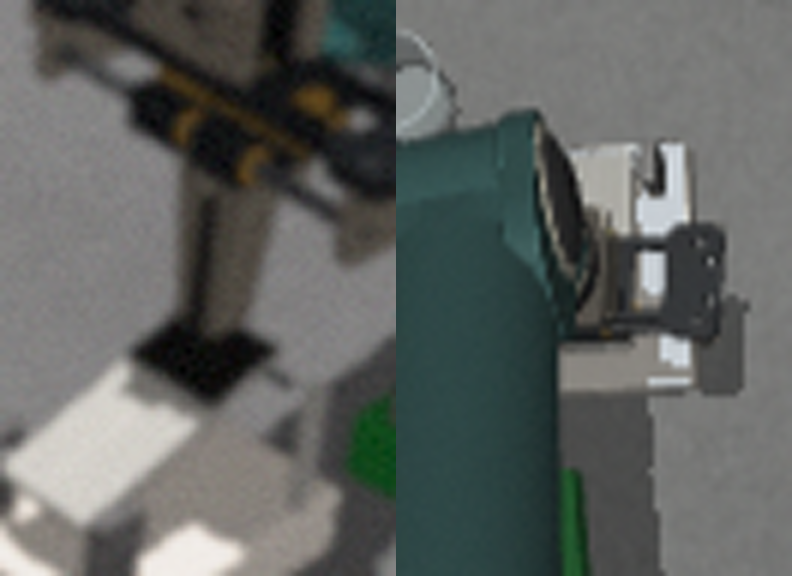

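The paddle hasn't moved, and the fingertips visibly end at crop (220,345), just above the pad. So the fingertips sit about 20–25 mm higher than the nominal TCP. The grasp picture shows the same. From here I go by contact force and displacement: find first contact in small steps, then go on to about half-way, stopping on force.

```bash
python3 - <<'E'
from h import *
np.set_printoptions(precision=2,suppress=True)
def F(): 
    v=[]
    for _ in range(4): robot.hold(0.04); v.append(robot.observe()["contact_force"])
    return np.mean(v,0)
base=F(); z=77.; z0=None
while z>52:
    z-=1.0; robot.servo_line([453,314,z],feed=25); f=F()-base; o=robot.observe()
    print(z,round(o["t"],1),o["tcp_pos"][2].round(2),f)
    if f[2]>2.0: z0=z; break
if z0:
    while z>z0-12 and f[2]<5.2:
        z-=2; robot.servo_line([453,314,z],feed=25); f=F()-base; o=robot.observe(); print(z,round(o["t"],1),o["tcp_pos"][2].round(2),f)
S=viewer.read_camera("scene")
crop=lambda im,u,v,w,h,s: cv2.resize(im[v-h//2:v+h//2,u-w//2:u+w//2],None,fx=s,fy=s,interpolation=cv2.INTER_CUBIC)
save(crop(S,340,258,80,60,10),'press2.png')
E
```

```text
76.0 37.7 75.99 [ 0.49  0.19 -0.45]
75.0 38.1 74.99 [ 0.14 -0.12 -0.09]
74.0 38.6 74.01 [-0.01 -0.45  0.02]
73.0 39.0 73.0 [ 0.49 -0.46  0.55]
72.0 39.4 72.0 [0.71 0.09 0.44]
71.0 39.8 70.99 [ 0.2  -0.21  0.24]
70.0 40.2 70.01 [0.48 0.2  0.59]
69.0 40.6 69.0 [0.27 0.12 0.07]
68.0 41.1 68.01 [0.29 0.23 0.23]
67.0 41.5 66.98 [ 0.22 -0.    0.18]
66.0 41.9 66.0 [ 0.66 -0.17 -0.14]
65.0 42.3 65.1 [-0.65 -0.29  2.36]
63.0 42.7 63.0 [-0.77  0.06  3.04]
61.0 43.1 61.03 [-0.19  0.56  3.22]
59.0 43.6 59.02 [-0.14  0.86  3.46]
57.0 44.0 57.01 [-1.09  1.13  3.64]
55.0 44.4 55.01 [-0.75  1.29  3.74]
53.0 44.8 52.99 [-1.54  0.67  4.04]
```

View pics/press2.png

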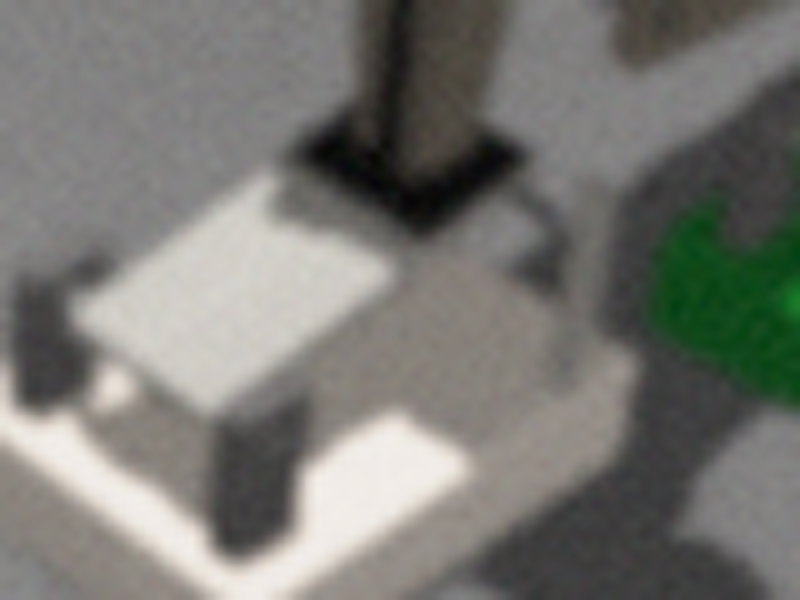

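Contact came at z of about 65.4. The paddle is now 12 mm down, and the force slope of 0.14 N/mm matches the spring. Half-way should be about 25 mm below first contact, at z of about 40.5, and I go there with a force guard.

```bash
python3 - <<'E'
from h import *
np.set_printoptions(precision=2,suppress=True)
z=53.
while z>41:
    z-=3 ; z=max(z,41.); robot.servo_line([453,314,z],feed=20); v=[]
    for _ in range(4): robot.hold(0.04); v.append(robot.observe()["contact_force"])
    o=robot.observe(); print(z,round(o["t"],1),o["tcp_pos"].round(2),np.mean(v,0))
    if np.mean(v,0)[2]>7.2: print("stop"); break
S=viewer.read_camera("scene")
for r in viewer.pinpoint("paddle_pad","scene"): print(round(r["confidence"],2),world(r["at"],"scene"))
for X in([452,314,77],[430,314,77],[474,316,77]): print((pix(X,"scene")-[300,228])*10)
crop=lambda im,u,v,w,h,s: cv2.resize(im[v-h//2:v+h//2,u-w//2:u+w//2],None,fx=s,fy=s,interpolation=cv2.INTER_CUBIC)
save(crop(S,340,258,80,60,10),'press3.png')
E
```

```text
50.0 45.3 [452.86 313.96  49.99] [-2.36  0.36  4.64]
47.0 45.8 [452.87 313.96  47.04] [-2.82  0.44  4.7 ]
44.0 46.3 [452.88 314.    44.09] [-3.36 -0.12  4.87]
41.0 46.7 [452.76 313.96  41.11] [-3.42  0.27  6.35]
0.87 [256.43 365.87  98.71]
0.84 [452.12 313.58  73.02]
0.6 [ 294.61 -135.98  101.84]
[404.47 183.17]
[465.18 153.24]
[348.04 217.78]
```

View pics/press3.png

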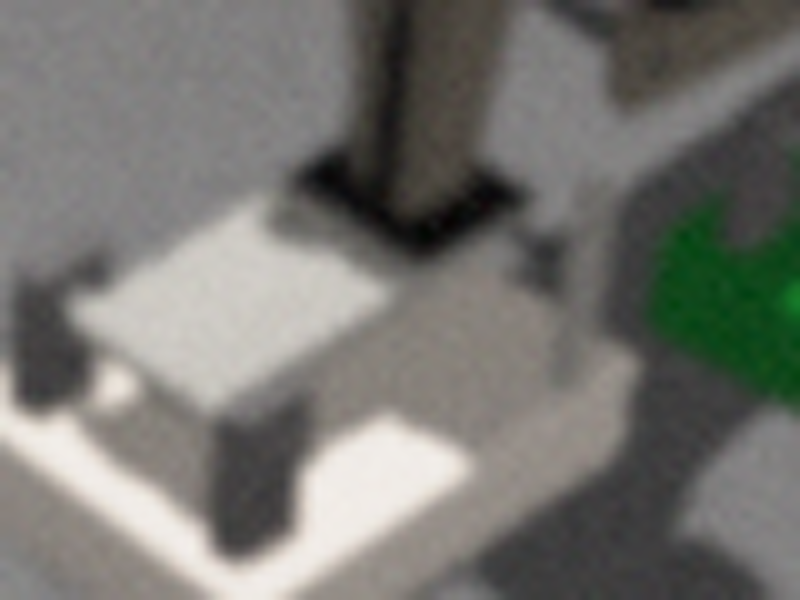

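The paddle is level: displacement 24 mm, force 6.35 N against the nominal 6.5 N, network pad height 73 ± 4 mm against 77, and the pointer is between the pegs at crop (540,260). I hold and hand in.

```bash
python3 - <<'E'
from h import *
robot.hold(1.0); o=robot.observe(); print(o["t"],o["tcp_pos"],o["contact_force"])
print(robot.job_done())
E
```

```text
47.8333 [452.75249916 313.97653321  41.12323302] [-2.82850422 -0.21740896  5.05458172]
the job is handed in; nothing more can be done
None
```

I pressed the reset button home with the stylus, put the stylus back upright in its stand, and handed the job in at 47.8 s with the paddle held about half-way at roughly 5 to 6 N; no verdict came back.

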